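# Slide the pepper mill home into the salt-and-pepper station

### The arm

A 7-joint arm with a two-finger parallel gripper is mounted at the origin on the work surface; the furniture and walls round the work are solid. World frame = base frame: x ahead of the robot, y to its left, z up, the work surface at z = 0. Lengths are in mm, angles in rad, forces in N, time in s.
With the tool pointing down it reaches from about 400 to 925 mm from the base axis. Payload 5.6 kg.
Tool frame: the origin (TCP) lies between the finger pads; the fingertips stand 14 mm ahead of it and the grasp point (between the pads) lies 5 mm behind it (r.tip_extent is the distance from the TCP to the fingertips, in mm); z points along the fingers, y is the line along which they close (so a half turn about z gives the same grasp; the last joint's range is limited). The gripper opens to 85 mm and grips with 20 to 120 N. Pads are 22 mm wide; open, the fingers measure 114 mm over their backs; the gripper's body (76 mm by 85 mm) begins 54 mm behind the grasp point. The pads swing forward as they close: fully open they stand 13 mm farther back than shut.
Start: joints at [1.215, 0.468, -0.012, 1.603, 0.006, 1.071, -0.056], TCP at [199.98, -618.479, 245.29] pointing down, gripper open.
Joint ranges: [-2.53, 2.53], [-0.31, 2.02], [-1.57, 1.55], [0.28, 2.44], [-1.29, 4.43], [0.15, 1.84], [-2.92, 2.92]. Speed limits (rad/s): [2.57, 2.57, 3.14, 3.14, 3.14, 3.14, 3.14].

### API

Orientations are given as a 3x3 rotation matrix whose columns are the frame's x, y, z axes.
In Python, from cell import r gives the robot as it stands.
- The arm moves only by the shell command python3 -m handwheel 'ROWS'. ROWS is JSON, a list of rows, each an object with "dp": the shift along the world's x, y, z in cm, a list of three; "rot": the turn, a rotation vector about the world's x, y, z in rad, a list of three; "gripper": the opening, from -1 (shut) to 1 (fully open). A call has 1 to 12 rows; each row shifts and turns the commanded pose from where the row before left it; what a row does not reach is not made up. A row lasts 1/10 s, in which the tool goes at most 50 mm and 8.59 degrees, less where a joint would pass 70% of its speed; a pose out of reach is approached as far as the arm can. A call is refused whole if a number of a shift passes 5 or a number of a turn 0.15, either way. A call with a gripper value outside its range is refused whole. The fingers move at their own pace and stop on an object; the grip force is fixed at half the most. Time passes only in rows, so rows that do not move let the fingers close. It gives the time, the measured TCP pose, the force, the opening and the grip force at its end, in the units of the state.
- r.get_obs(): the state, without advancing time (a new reading comes with each control period).
- r.read_camera(name): name is "side" or "top"; returns the picture (420x560x3 uint8, red, green, blue); there is no depth.
- r.camera_info(name): a dict with "K" (3x3 intrinsics, pixels), "position" and "rotation" of the camera in the world. Camera axes: x right, y down, z forward; pixel columns grow to the right and rows downward; lengths in mm; the calibration is good to about 2 mm. A picture is of the moment at which its call begins. camera_info takes no time and is no camera call.
- r.job_done(): hands the job in; it is judged then, once.
The state is a dict: "clock": time; "joint_pos": joint angles; "qd": joint speeds; "effort": joint torques, N m; "position": TCP position; "orientation": TCP orientation; "ft_force": force on the tool from outside, world axes, zero at the start; "moment": the same for the moment, N m; "width": finger opening in mm; "finger_force": force on a finger pad.
Only numpy, scipy, OpenCV 4.12 (cv2) and the standard library are available. Lean on these libraries where they do the work, as an engineer would, in place of code of your own. Each camera call takes 0.05 s, during which the arm holds its last target. There are 200 camera calls.

### The job

Push the tall wooden pepper mill across the worktop into the free bay of the low wooden salt-and-pepper station, until it stands upright right up against the station's back rail. Push it low on its body so that it slides without toppling, and neither grip it nor lift it; then draw the hand back. Leave the salt shaker, the spice jar and the espresso cup where they stand.

Things in the scene. Friction and masses are not known exactly. Their poses are not given: they have to be found in the camera images.
- mill: Loose turned wooden pepper mill, standing, round, 160 mm tall, 58 mm in diameter at the foot, about 0.18 kg; on the worktop it slides under a push at or below about 30 mm above the worktop and may topple under a push higher up. Origin at the centre of its underside, z up.
- station: Fixed wooden station: back rail 172 x 12 x 45 mm high, three side rails (59 long, 8 thick, 28 mm high) running forward from it, making two floorless bays 74 mm wide, open in front (to the robot's right, -y). Origin at worktop level, middle of the back rail's inner face; x from open front to back rail, y along it. Bay middles at y = +41 and -41 mm, open ends at x = -59 mm; mill home at x = -29 mm.
- bay_mark: Small dark round inlay, 28 mm across and flush with the worktop, that marks the free bay: its origin (centre) lies on that bay's middle line, 30 mm in front of the back rail. Axes parallel to the station's.
- salt: Loose salt shaker, glass with a grey top, 44 mm in diameter, 90 mm tall, standing in the other bay. Origin at the centre of its underside.
- cup: Loose white espresso cup, 61 x 78 mm with its handle, 54 mm tall, standing on the robot's side of the way to the station. Origin at the centre of its underside.
- jar: Loose spice jar with red cap, 45 mm in diameter, 106 mm tall, standing behind the station's back rail. Origin at the centre of its underside.

How it is judged:
By the outcome, as a careful person would: the job done as asked, in the order asked, and still so for the second after the job is handed in, with the robot touching nothing.
It also fails if it takes over 53 s, if anything falls off the work surface, if the arm or the gripper's body presses on something with over 40 N, if the wrist force passes 120 N, or if a joint passes its speed limit or range.

## Working session

There is one attempt and no reset: what is moved stays moved. The work goes in short steps, Python scripts to look and compute and a shell command to move; the robot and the scene stay as the last step left them, time stands still between calls to the robot, and variables do not carry over. Pictures are saved under pics/ and viewed, at most 10 in all, crops included, and the job is handed in when it is done.

```bash
mkdir -p pics; cat > h.py <<'E'
from cell import r
import numpy as np, cv2
def snap(n,f): cv2.imwrite('pics/'+f,r.read_camera(n)[:,:,::-1])
def px2w(n,u,v,z=0):
    c=r.camera_info(n);K=np.array(c['K']);R=np.array(c['rotation']);p=np.array(c['position'])
    d=R@np.linalg.inv(K)@np.array([u,v,1.]);return p+d*(z-p[2])/d[2]
def w2px(n,P):
    c=r.camera_info(n);K=np.array(c['K']);R=np.array(c['rotation']);p=np.array(c['position'])
    q=K@(R.T@(np.array(P,float)-p));return q[:2]/q[2]
E
python3 - <<'E'
from h import *
snap('top','t1.png');snap('side','s1.png')
for n in('top','side'):print(r.camera_info(n))
o=r.get_obs();print(o['clock'],o['position'],o['orientation'],o['width'])
E
```

```text
{'K': array([[483.7002777 ,   0.        , 279.19951885],
       [  0.        , 483.7002777 , 204.61205529],
       [  0.        ,   0.        ,   1.        ]]), 'position': array([404.5030196 ,  95.43695119, 891.62051939]), 'rotation': array([[ 0.0216586 , -0.99219111,  0.12283205],
       [-0.99953078, -0.01882774,  0.02416076],
       [-0.02165944, -0.1232977 , -0.99213333]])}
{'K': array([[383.28838216,   0.        , 286.30199293],
       [  0.        , 383.28838216, 211.74265018],
       [  0.        ,   0.        ,   1.        ]]), 'position': array([192.35688485, 687.69171768, 575.80254751]), 'rotation': array([[-0.89513649, -0.27304189,  0.35239012],
       [-0.44549424,  0.57678882, -0.68472588],
       [-0.01629583, -0.76991089, -0.63794331]])}
0.1 [ 199.80591656 -618.00715643  244.41755761] [[ 9.51502396e-01  3.07640775e-01 -5.85744975e-04]
 [ 3.07641320e-01 -9.51501180e-01  1.52389321e-03]
 [-8.85253468e-05 -1.63018740e-03 -9.99998667e-01]] 85.4103291100793
```

View pics/t1.png

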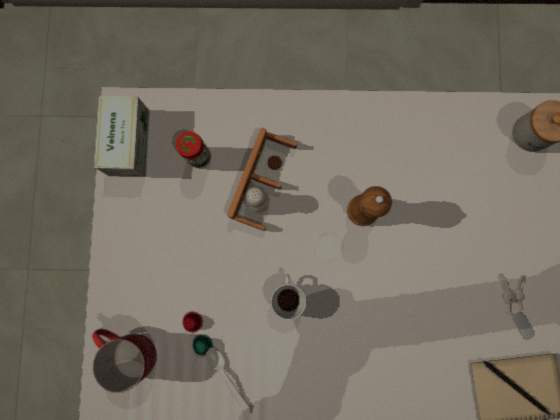

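View pics/s1.png

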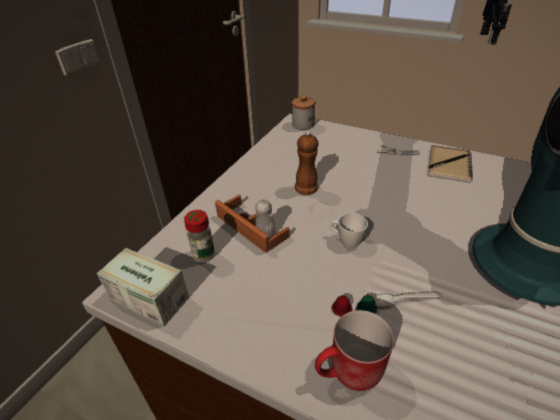

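The mark is at about (274,162) in the top view, in the far bay. The mill's foot is near (361,210), the salt shaker is in the near bay, and the cup is near (288,303). I'll enlarge this area.

```bash
python3 - <<'E'
from h import *
im=cv2.imread('pics/t1.png')[110:260,215:415]
cv2.imwrite('pics/c1.png',cv2.resize(im,None,fx=4,fy=4,interpolation=cv2.INTER_CUBIC))
E
```

```text
(no output)
```

View pics/c1.png

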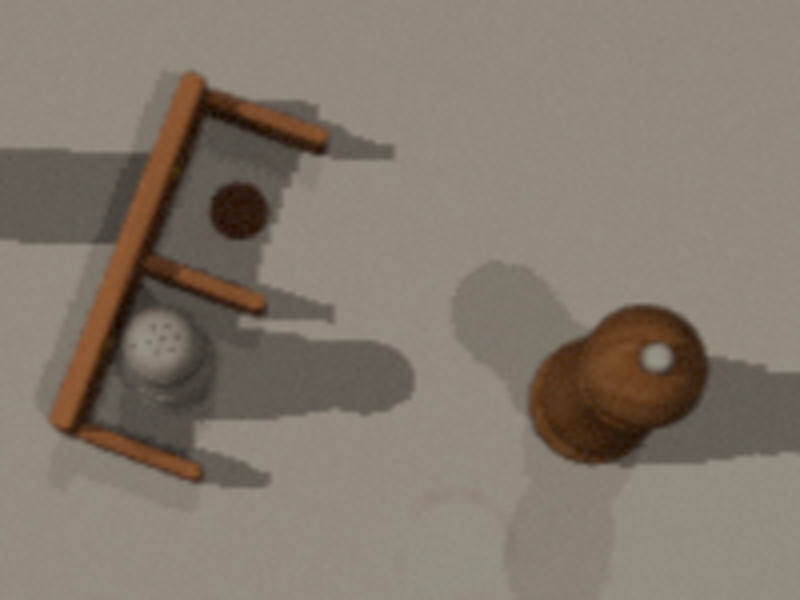

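The crop shows the mark at (239,211), the mill's foot at (592,401) and its knob at (657,357). The back rail's top runs from (192,77) to (66,424). The free bay's side rails end at (322,142) and (262,306).

```bash
cat >> h.py <<'E'
def c(u,v,z): return px2w('top',215+(u+.5)/4-.5,110+(v+.5)/4-.5,z)[:2]
E
python3 - <<'E'
from h import *
np.set_printoptions(precision=1,suppress=True)
m=c(239,211,0);f=c(592,401,8);k=c(657,357,158)
print('mark',m,'foot',f,'knob',k)
a,b=c(192,77,45),c(66,424,45);d=(a-b)/np.linalg.norm(a-b);print('rail',a,b,np.linalg.norm(a-b))
X=np.array([-d[1],d[0]]);X=X if X@(m-f)>0 else -X
e1,e2=c(322,142,28),c(262,306,28)
print('X',X,np.arctan2(X[1],X[0]),'ends mid',(e1+e2)/2,'X from ends',m-(e1+e2)/2)
n=np.array([X[1],-X[0]])
M=(f+k)/2
print('mill rel mark along X',(M-m)@X,'lat',(M-m)@n,'n',n,'ends lat',(e1-m)@n,(e2-m)@n)
print('salt',c(160,345,88),'cup',px2w('top',288,301,54)[:2],px2w('top',288,312,5)[:2])
E
```

```text
mark [594.7 127.9] foot [507.1 -36.1] knob [507.  -38.4]
rail [646.1 148.9] [488.2 200.4] 166.17544248404303
X [0.3 1. ] 1.2555993958109524 ends mid [583.3 102.6] X from ends [11.4 25.3]
mill rel mark along X -184.2282864757018 lat -32.07753033468786 n [ 1.  -0.3] ends lat 37.2797630463111 -43.240027630953634
salt [518.  156.6] cup [343.2  97.3] [320.1  97. ]
```

```bash
python3 -m handwheel '[{"dp":[2.3,4.1,-1.2],"rot":[0,0,0.135],"gripper":-0.29},{"dp":[2.3,4.1,-1.2],"rot":[0,0,0.135],"gripper":-0.29},{"dp":[2.3,4.1,-1.2],"rot":[0,0,0.135],"gripper":-0.29},{"dp":[2.3,4.1,-1.2],"rot":[0,0,0.135],"gripper":-0.29},{"dp":[2.3,4.1,-1.2],"rot":[0,0,0.135],"gripper":-0.29},{"dp":[2.3,4.1,-1.2],"rot":[0,0,0.135],"gripper":-0.29},{"dp":[2.3,4.1,-1.2],"rot":[0,0,0.135],"gripper":-0.29},{"dp":[2.3,4.1,-1.2],"rot":[0.1427,-0.0465,0],"gripper":-0.29},{"dp":[2.3,4.1,-1.2],"rot":[0.1427,-0.0465,0],"gripper":-0.29},{"dp":[2.3,4.1,-1.2],"rot":[0.1427,-0.0465,0],"gripper":-0.29},{"dp":[2.3,4.1,-1.2],"rot":[0.1427,-0.0465,0],"gripper":-0.29},{"dp":[0,0,0],"rot":[0,0,0],"gripper":-0.29}]'
python3 - <<'E'
from h import *
np.set_printoptions(precision=3,suppress=True)
o=r.get_obs();print(o['clock'],o['position'],o['orientation'],o['width'],o['joint_pos'],r.tip_extent)
E
```

```text
clock: 1.3
position: [452.0, -163.6, 109.9]
orientation: [[0.255, 0.952, 0.171], [0.779, -0.307, 0.547], [0.573, -0.006, -0.819]]
ft_force: [-1.4, 0.7, -0.5]
width: 30.7
finger_force: 0.0
1.3 [ 451.99  -163.575  109.93 ] [[ 0.255  0.952  0.171]
 [ 0.779 -0.307  0.547]
 [ 0.573 -0.006 -0.819]] 30.723163684162756 [ 1.098  0.627 -0.599  2.014 -0.355  0.791  0.527] 14.0
```

```bash
python3 -m handwheel '[{"dp":[1.0,1.2,-2.8],"rot":[0,0,0],"gripper":-0.29},{"dp":[1.0,1.8,-2.8],"rot":[0,0,0],"gripper":-0.29},{"dp":[1.0,1.8,-2.8],"rot":[0,0,0],"gripper":-0.29},{"dp":[0,0,0],"rot":[0,0,0],"gripper":-0.29}]'
python3 - <<'E'
from h import *
snap('top','t2.png');snap('side','s2.png')
a=cv2.imread('pics/t2.png')[130:280,255:455];b=cv2.imread('pics/s2.png')[90:240,230:430]
cv2.imwrite('pics/c2.png',np.hstack([cv2.resize(i,(400,300),interpolation=2) for i in(a,b)]))
E
```

```text
clock: 1.7
position: [481.7, -116.5, 27.3]
orientation: [[0.253, 0.952, 0.17], [0.785, -0.305, 0.54], [0.566, -0.003, -0.824]]
ft_force: [-1.1, 0.3, -0.4]
width: 30.1
finger_force: 0.0
```

View pics/c2.png

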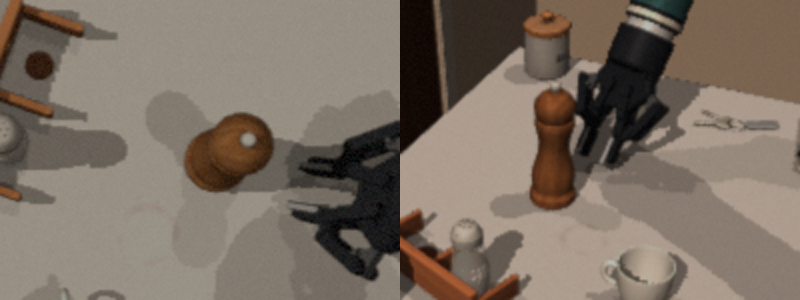

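The fingertips stand low behind the mill, in line with the bay axis: in the crop the fingers are at about (300,187) and the foot at (213,163). I'll ease into contact and start pushing.

```bash
python3 -m handwheel '[{"dp":[0.2,0.5,-0.2],"rot":[0,0,0],"gripper":-0.29},{"dp":[0.2,0.6,-0.2],"rot":[0,0,0],"gripper":-0.29},{"dp":[0.2,0.6,0],"rot":[0,0,0],"gripper":-0.29},{"dp":[0.2,0.6,0],"rot":[0,0,0],"gripper":-0.29},{"dp":[0.2,0.6,0],"rot":[0,0,0],"gripper":-0.29},{"dp":[0.2,0.5,0],"rot":[0,0,0],"gripper":-0.29},{"dp":[0.2,0.5,0],"rot":[0,0,0],"gripper":-0.29},{"dp":[0.3,0.45,0],"rot":[0,0,0],"gripper":-0.29},{"dp":[0.3,0.45,0],"rot":[0,0,0],"gripper":-0.29},{"dp":[0.3,0.45,0],"rot":[0,0,0],"gripper":-0.29},{"dp":[0.3,0.45,0],"rot":[0,0,0],"gripper":-0.29}]'
python3 -m handwheel '[{"dp":[0.3,0.45,0],"rot":[0,0,0],"gripper":-0.29},{"dp":[0.3,0.45,0],"rot":[0,0,0],"gripper":-0.29},{"dp":[0.3,0.45,0],"rot":[0,0,0],"gripper":-0.29},{"dp":[0.3,0.45,0],"rot":[0,0,0],"gripper":-0.29},{"dp":[0,0,0],"rot":[0,0,0],"gripper":-0.29}]'
python3 - <<'E'
from h import *
snap('top','t3.png');snap('side','s3.png')
a=cv2.imread('pics/t3.png')[110:260,235:435];b=cv2.imread('pics/s3.png')[90:240,230:430]
cv2.imwrite('pics/c3.png',np.hstack([cv2.resize(i,(400,300),interpolation=2) for i in(a,b)]))
E
```

```text
clock: 2.9
position: [509.1, -62.3, 25.2]
orientation: [[0.254, 0.951, 0.175], [0.785, -0.308, 0.537], [0.564, 0.001, -0.825]]
ft_force: [-1.7, -1.3, 0.8]
width: 30.4
finger_force: 0.9
clock: 3.4
position: [521.5, -43.5, 25.5]
orientation: [[0.253, 0.952, 0.175], [0.785, -0.307, 0.537], [0.565, 0.002, -0.825]]
ft_force: [0.3, -0.8, -0.5]
width: 30.2
finger_force: 0.1
```

View pics/c3.png

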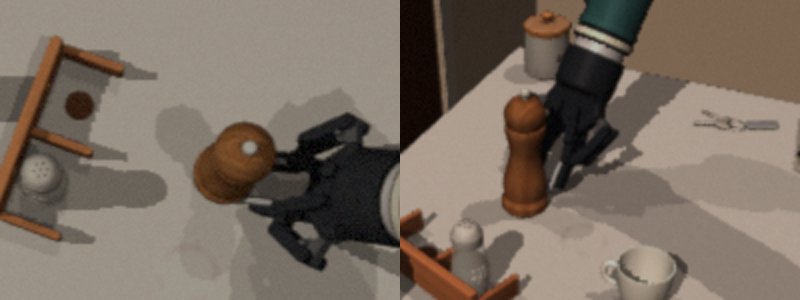

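The mill is upright in the finger cradle and sliding, with its knob at crop pixel (249,148) and its foot near (221,174).

```bash
python3 - <<'E'
from h import *
print(px2w('top',235+248.5/2,110+147.5/2,158)[:2],px2w('top',235+221/2,110+173/2,8)[:2])
E
python3 -m handwheel '[{"dp":[0.3,0.47,-0.2],"rot":[0,0,0],"gripper":-0.29},{"dp":[0.3,0.47,0],"rot":[0,0,0],"gripper":-0.29},{"dp":[0.3,0.47,0],"rot":[0,0,0],"gripper":-0.29},{"dp":[0.3,0.47,0],"rot":[0,0,0],"gripper":-0.29},{"dp":[0.3,0.47,0],"rot":[0,0,0],"gripper":-0.29},{"dp":[0.3,0.47,0],"rot":[0,0,0],"gripper":-0.29},{"dp":[0.3,0.47,0],"rot":[0,0,0],"gripper":-0.29},{"dp":[0.3,0.47,0],"rot":[0,0,0],"gripper":-0.29},{"dp":[0.3,0.47,0],"rot":[0,0,0],"gripper":-0.29},{"dp":[0.3,0.47,0],"rot":[0,0,0],"gripper":-0.29},{"dp":[0,0,0],"rot":[0,0,0],"gripper":-0.29}]'
python3 - <<'E'
from h import *
snap('top','t4.png')
cv2.imwrite('pics/c4.png',cv2.resize(cv2.imread('pics/t4.png')[110:230,215:375],(800,600),interpolation=2))
E
```

```text
[529.84204591  -8.59551705] [531.24936804  -4.69301873]
clock: 4.6
position: [551.4, 3.6, 23.5]
orientation: [[0.253, 0.952, 0.175], [0.785, -0.307, 0.537], [0.565, 0.001, -0.825]]
ft_force: [0.9, 0.6, 0.1]
width: 30.2
finger_force: 0.0
```

View pics/c4.png

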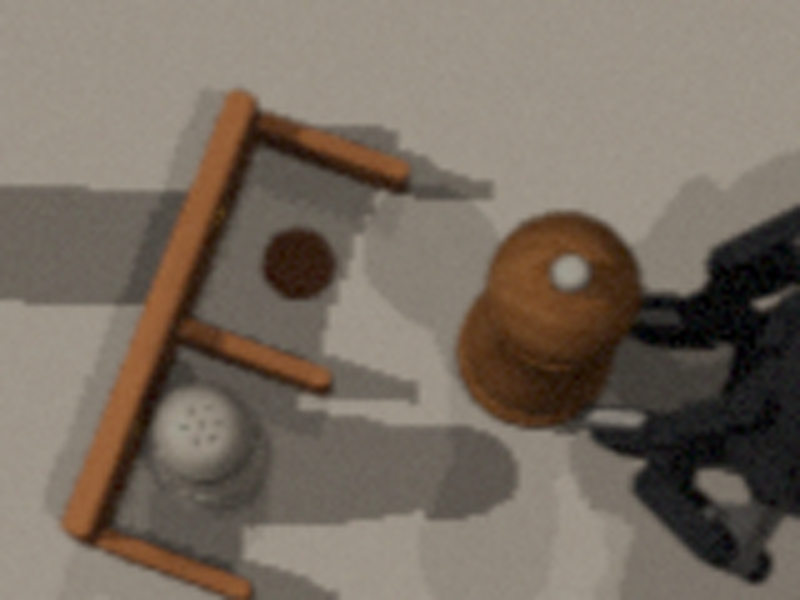

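The mill is still upright just outside the bay, with its knob at (570,272), its foot centre at about (536,349) and the mark at (298,264).

```bash
python3 - <<'E'
from h import *
f=lambda u,v,z:px2w('top',215+u/5-.4,110+v/5-.4,z)[:2]
m=f(298,264,0);X=np.array([.31,.951]);n=np.array([.951,-.31])
for p in (f(570,272,158),f(536,349,8),np.array([564.4,43.5])):print(p,m,(p-m)@X,(p-m)@n)
a,b=f(240,105,45),f(83,525,45);print(a,b,np.degrees(np.arctan2(*(a-b)[::-1])))
e1,e2=f(402,175,28),f(322,382,28);print((e1+e2)/2-m, ((e1+e2)/2-m)@n)
E
```

```text
[559.83899866  38.52067391] [594.60986994 128.27464833] -96.13499977240211 -5.243366511877955
[562.37843134  39.17038005] [594.60986994 128.27464833] -94.72990510690722 -3.029774934029824
[564.4  43.5] [594.60986994 128.27464833] -89.98575024656418 -2.449445325500566
[642.94913402 148.83872705] [489.96858664 200.32041712] -18.599343242795932
[-10.74832293 -24.49268183] -2.628923742727202
```

```bash
python3 -m handwheel '[{"dp":[0.2,0.46,0],"rot":[0,0,0],"gripper":-0.29},{"dp":[0.2,0.46,0],"rot":[0,0,0],"gripper":-0.29},{"dp":[0.2,0.46,0],"rot":[0,0,0],"gripper":-0.29},{"dp":[0.2,0.46,0],"rot":[0,0,0],"gripper":-0.29},{"dp":[0.2,0.46,0],"rot":[0,0,0],"gripper":-0.29},{"dp":[0.2,0.46,0],"rot":[0,0,0],"gripper":-0.29},{"dp":[0.2,0.46,0],"rot":[0,0,0],"gripper":-0.29},{"dp":[0.16,0.48,0],"rot":[0,0,0],"gripper":-0.29},{"dp":[0.16,0.48,0],"rot":[0,0,0],"gripper":-0.29},{"dp":[0.16,0.48,0],"rot":[0,0,0],"gripper":-0.29},{"dp":[0.16,0.48,0],"rot":[0,0,0],"gripper":-0.29},{"dp":[0,0,0],"rot":[0,0,0],"gripper":-0.29}]'
python3 - <<'E'
from h import *
snap('top','t5.png')
cv2.imwrite('pics/c5.png',cv2.resize(cv2.imread('pics/t5.png')[110:230,215:375],(800,600),interpolation=2))
E
```

```text
clock: 5.85
position: [571.4, 55.1, 23.5]
orientation: [[0.253, 0.952, 0.174], [0.785, -0.307, 0.538], [0.565, 0.001, -0.825]]
ft_force: [0.1, 0.6, 0.0]
width: 30.4
finger_force: 0.0
```

View pics/c5.png

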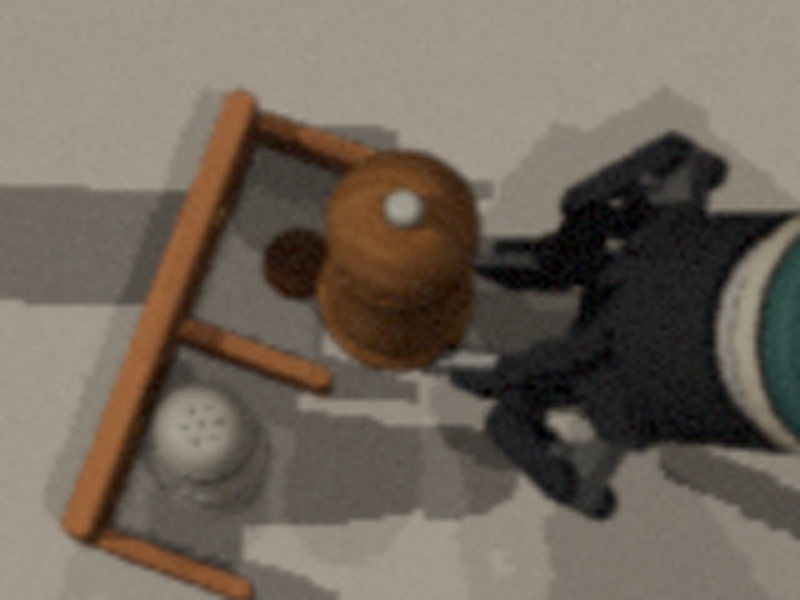

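The mill is at the bay mouth and upright, with its knob at (404,208) and its foot centre at about (396,292).

```bash
python3 - <<'E'
from h import *
f=lambda u,v,z:px2w('top',215+u/5-.4,110+v/5-.4,z)[:2]
m=f(298,264,0);X=np.array([.31,.951]);n=np.array([.951,-.31])
for p in (f(404,208,158),f(396,292,8)):print(p,(p-m)@X,(p-m)@n)
for q in((402,175),(322,382),(262,125),(190,330)):
  p=f(*q,28);print((p-m)@X,(p-m)@n)
E
```

```text
[579.14892166  90.01498022] -41.177838345628366 -2.8428646952121746
[582.93016765  91.31743803] -38.76701470367726 0.34933832221232564
-27.78426982641296 38.29255658138418
-25.464771228655735 -43.550404066838475
26.884743291019944 39.33709816855954
26.16509501488912 -41.18809139593498
```

```bash
python3 -m handwheel '[{"dp":[0.15,0.48,0],"rot":[0,0,0],"gripper":-0.29},{"dp":[0.15,0.48,0],"rot":[0,0,0],"gripper":-0.29},{"dp":[0.15,0.48,0],"rot":[0,0,0],"gripper":-0.29},{"dp":[0.15,0.48,0],"rot":[0,0,0],"gripper":-0.29},{"dp":[0.15,0.48,0],"rot":[0,0,0],"gripper":-0.29},{"dp":[0.15,0.48,0],"rot":[0,0,0],"gripper":-0.29},{"dp":[0.06,0.19,0],"rot":[0,0,0],"gripper":-0.29},{"dp":[0.06,0.19,0],"rot":[0,0,0],"gripper":-0.29},{"dp":[0,0,0],"rot":[0,0,0],"gripper":-0.29}]'
python3 -m handwheel '[{"dp":[0.05,0.14,0],"rot":[0,0,0],"gripper":-0.29},{"dp":[0.05,0.14,0],"rot":[0,0,0],"gripper":-0.29},{"dp":[0,0,0],"rot":[0,0,0],"gripper":-0.29}]'
```

```text
clock: 6.8
position: [581.6, 86.8, 23.4]
orientation: [[0.254, 0.951, 0.175], [0.785, -0.308, 0.537], [0.565, 0.001, -0.825]]
ft_force: [0.4, -0.0, -1.1]
width: 30.3
finger_force: 0.2
clock: 7.1
position: [582.7, 89.4, 23.3]
orientation: [[0.254, 0.951, 0.175], [0.785, -0.308, 0.537], [0.565, 0.001, -0.825]]
ft_force: [-0.3, -1.4, -0.4]
width: 30.3
finger_force: 0.5
```

```bash
for k in 1; do python3 -m handwheel '[{"dp":[0.03,0.1,0],"rot":[0,0,0],"gripper":-0.29},{"dp":[0.03,0.1,0],"rot":[0,0,0],"gripper":-0.29}]' | grep -E "pos|ft"; python3 -m handwheel '[{"dp":[0.03,0.1,0],"rot":[0,0,0],"gripper":-0.29},{"dp":[0.03,0.1,0],"rot":[0,0,0],"gripper":-0.29}]'| grep -E "pos|ft"; done
python3 - <<'E'
from h import *
snap('top','t6.png');snap('side','s6.png')
a=cv2.imread('pics/t6.png')[115:215,230:330];b=cv2.imread('pics/s6.png')[150:250,190:290]
cv2.imwrite('pics/c6.png',np.hstack([cv2.resize(i,(400,400),interpolation=2) for i in(a,b)]))
E
```

```text
position: [583.3, 91.2, 23.3]
ft_force: [0.3, -1.9, 0.6]
position: [583.9, 93.4, 23.3]
ft_force: [-0.1, -1.6, -0.2]
```

View pics/c6.png

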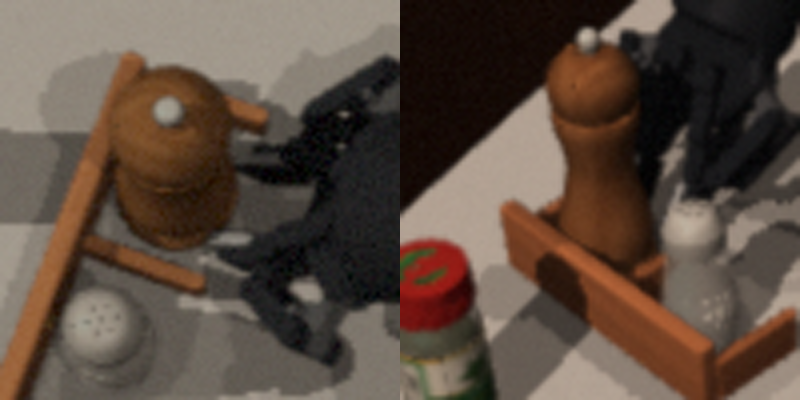

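The mill stands in the bay with its knob at crop pixel (168,111), a few mm short of the rail. I'll continue in small steps until the force rises.

```bash
python3 - <<'E'
from h import *
X=np.array([.31,.951]);p=px2w('top',230+168/4-.4,115+111/4-.4,158)[:2];d=p-np.array([594.6,128.2]);print(d@X,d@np.array([.951,-.31]))
E
python3 -m handwheel '[{"dp":[0.03,0.1,0],"rot":[0,0,0],"gripper":-0.29},{"dp":[0,0,0],"rot":[0,0,0],"gripper":-0.29}]' | grep -E "pos|ft"; python3 -m handwheel '[{"dp":[0.03,0.1,0],"rot":[0,0,0],"gripper":-0.29},{"dp":[0,0,0],"rot":[0,0,0],"gripper":-0.29}]' | grep -E "pos|ft"
```

```text
-1.5499890671139553 -1.6107797810921243
position: [584.1, 94.4, 23.3]
ft_force: [-0.2, -1.8, 0.6]
position: [584.3, 94.7, 23.1]
ft_force: [-1.5, -3.7, 1.6]
```

```bash
python3 -m handwheel '[{"dp":[0.03,0.1,0],"rot":[0,0,0],"gripper":-0.29},{"dp":[0,0,0],"rot":[0,0,0],"gripper":-0.29}]' | grep -E "pos|ft"
```

```text
position: [584.5, 94.9, 23.0]
ft_force: [-3.2, -6.7, 4.2]
```

The force now rises steeply while the hand stays put, so the mill is against the rail. I'll draw straight back.

```bash
python3 -m handwheel '[{"dp":[-0.06,-0.19,0],"rot":[0,0,0],"gripper":-0.29},{"dp":[-0.15,-0.48,0],"rot":[0,0,0],"gripper":-0.29},{"dp":[-0.3,-0.95,0],"rot":[0,0,0],"gripper":-0.29},{"dp":[-0.6,-1.9,0],"rot":[0,0,0],"gripper":-0.29},{"dp":[-0.6,-1.9,0],"rot":[0,0,0],"gripper":-0.29},{"dp":[-0.9,-2.85,0],"rot":[0,0,0],"gripper":-0.29},{"dp":[-0.9,-2.85,0.5],"rot":[0,0,0],"gripper":-0.29},{"dp":[-0.9,-2.85,1],"rot":[0,0,0],"gripper":-0.29},{"dp":[-0.9,-2.85,2],"rot":[0,0,0],"gripper":-0.29},{"dp":[-0.9,-2.85,2],"rot":[0,0,0],"gripper":-0.29},{"dp":[0,0,0],"rot":[0,0,0],"gripper":-0.29}]'
python3 - <<'E'
from h import *
snap('top','t7.png');snap('side','s7.png')
a=cv2.imread('pics/t7.png')[115:215,220:320];b=cv2.imread('pics/s7.png')[150:250,190:290]
cv2.imwrite('pics/c7.png',np.hstack([cv2.resize(i,(400,400),interpolation=2) for i in(a,b)]))
E
```

```text
clock: 9.3
position: [523.3, -106.5, 79.7]
orientation: [[0.258, 0.949, 0.181], [0.786, -0.315, 0.531], [0.562, 0.005, -0.827]]
ft_force: [-0.6, -0.5, 0.1]
width: 30.5
finger_force: 0.0
```

View pics/c7.png

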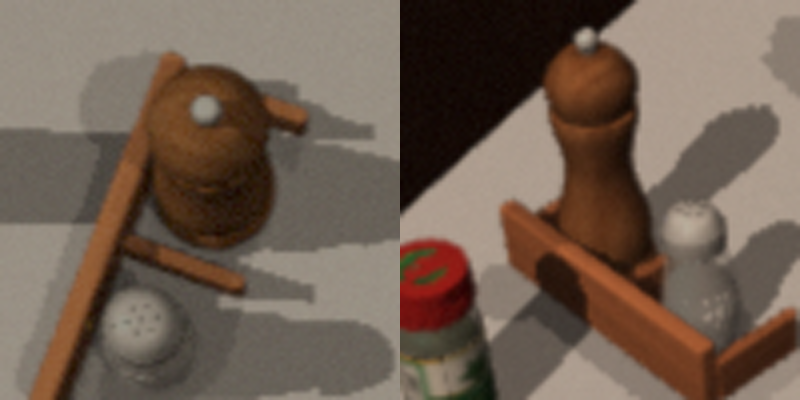

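The mill stands upright in the free bay against the back rail (knob at (205,109) in the top crop). The salt shaker and jar have not moved, and the hand is clear.

```bash
python3 -c "
from cell import r
print(r.job_done())"
```

```text
the job is handed in; nothing more can be done
None
```

The pepper mill stands upright in the free bay against the back rail, pushed low without gripping or lifting; the hand is drawn back, the job was handed in at about 9 s, and the salt shaker and spice jar look unmoved in the last pictures (I didn't check the cup there, but the hand never went near it).

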